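# Hang up the keys and lock the key rail

## Task

Put the keys away for the night: enter the code on the keypad by pressing yellow, then blue, then white, then yellow again, one button at a time, and only then swing the red guard fully open by its black knob. Hang every key and fob hanger that is standing on the shelf over the steel bar, each straddling it and fully seated; then swing the guard fully shut above them and finally press the red button to lock. Never press two buttons together or press red while the guard is open, and leave the phone stand, bottle cap and padlock where they are.

Things in the scene. Friction and masses are not known exactly. Their poses are not given: they have to be found in the camera images.
- key_green: Green inverted-U hanger (may be absent), 46 (x) x 40 (y) x 80 mm tall, 90 g, a brass key on both sides. Origin: centre of underside; z up. Two legs 26 mm apart in x, roof top at z = 50; on it a fin 14 mm thick (x), 26 wide (y), z = 50 to 80. A V groove along y under the roof centres it on the bar; hung, the origin is 35.5 mm below the bar axis, its y along the bar, either way.
- key_orange: Orange inverted-U hanger (may be absent), 46 (x) x 40 (y) x 80 mm tall, 90 g, a brass key on both sides. Origin: centre of underside; z up. Two legs 26 mm apart in x, roof top at z = 50; on it a fin 14 mm thick (x), 26 wide (y), z = 50 to 80. A V groove along y under the roof centres it on the bar; hung, the origin is 35.5 mm below the bar axis, its y along the bar, either way.
- key_blue: Blue inverted-U hanger (may be absent), 46 (x) x 40 (y) x 80 mm tall, 90 g, a steel key on both sides. Origin: centre of underside; z up. Two legs 26 mm apart in x, roof top at z = 50; on it a fin 14 mm thick (x), 26 wide (y), z = 50 to 80. A V groove along y under the roof centres it on the bar; hung, the origin is 35.5 mm below the bar axis, its y along the bar, either way.
- key_yellow: Yellow inverted-U hanger (may be absent), 46 (x) x 40 (y) x 80 mm tall, 90 g, a steel key on both sides. Origin: centre of underside; z up. Two legs 26 mm apart in x, roof top at z = 50; on it a fin 14 mm thick (x), 26 wide (y), z = 50 to 80. A V groove along y under the roof centres it on the bar; hung, the origin is 35.5 mm below the bar axis, its y along the bar, either way.
- fob_grey: Grey inverted-U hanger (may be absent), 46 (x) x 40 (y) x 80 mm tall, 90 g, a black scooter fob on both sides. Origin: centre of underside; z up. Two legs 26 mm apart in x, roof top at z = 50; on it a fin 14 mm thick (x), 26 wide (y), z = 50 to 80. A V groove along y under the roof centres it on the bar; hung, the origin is 35.5 mm below the bar axis, its y along the bar, either way.
- bar_mid (a point): middle of the axis of the horizontal polished (slippery) steel bar: 12 mm thick, 330 mm long between two plywood posts (20 mm thick along the bar, tops up to 54 mm above the axis), axis 110 mm above the shelf, on a fixed plywood base 90 x 390 x 12 mm. Site y runs along the bar (+y towards the post with the guard's hinge), x across it, away from the robot, z up.
- guard (a joint): quarter-turn red guard arm, rad: 0 = shut (above the bar along its whole length), 1.571 = fully open (at right angles, pointing away from the robot). Opens anticlockwise seen from above, stays where left (friction 0.12 N m). Arm 18 mm wide, underside 56 and top 64 mm above the bar axis; a hung hanger's fin reaches 44.5 mm above it.
- guard_hinge (a point): point on the guard's vertical hinge axis, at the post at the bar's +y end, 175 mm from the middle of the bar
- guard_knob (a point): point on the axis of the guard's knob, an upright black cylinder 20 mm across and 40 mm tall standing on the arm 70 mm from the hinge; the point is 20 mm above the arm's top and 20 mm below the knob's top
- btn_yellow_top (a point): centre of the top of the yellow spring button, 28 mm across, in a black collar 44 mm across (button stands 10 mm proud), on the keypad console (150 x 150 x 36 mm tall, fixed). z up; the point sinks with the button. Press straight down: 6 mm travel, 4 N fully down, springs back. Neighbours 62 mm apart in a square; which colour sits where varies.
- btn_blue_top (a point): centre of the top of the blue spring button, 28 mm across, in a black collar 44 mm across (button stands 10 mm proud), on the keypad console (150 x 150 x 36 mm tall, fixed). z up; the point sinks with the button. Press straight down: 6 mm travel, 4 N fully down, springs back. Neighbours 62 mm apart in a square; which colour sits where varies.
- btn_white_top (a point): centre of the top of the white spring button, 28 mm across, in a black collar 44 mm across (button stands 10 mm proud), on the keypad console (150 x 150 x 36 mm tall, fixed). z up; the point sinks with the button. Press straight down: 6 mm travel, 4 N fully down, springs back. Neighbours 62 mm apart in a square; which colour sits where varies.
- btn_red_top (a point): centre of the top of the red spring button, 28 mm across, in a black collar 44 mm across (button stands 10 mm proud), on the keypad console (150 x 150 x 36 mm tall, fixed). z up; the point sinks with the button. Press straight down: 6 mm travel, 4 N fully down, springs back. Neighbours 62 mm apart in a square; which colour sits where varies.
- btn_yellow (a joint): travel of the yellow button, m: 0 = up, 0.006 = fully pressed; 0.0035 counts as pressed
- btn_blue (a joint): travel of the blue button, m: 0 = up, 0.006 = fully pressed; 0.0035 counts as pressed
- btn_white (a joint): travel of the white button, m: 0 = up, 0.006 = fully pressed; 0.0035 counts as pressed
- btn_red (a joint): travel of the red button, m: 0 = up, 0.006 = fully pressed; 0.0035 counts as pressed
- phone_stand: bystander: blue silicone phone stand, 85 x 70 mm, 100 mm tall; origin at the centre of its underside
- bottle_cap: bystander: stainless steel bottle cap, 44 mm across, 20 mm tall; origin at the centre of its underside
- padlock: bystander: brass padlock standing upright, 22 x 44 mm, 65 mm tall; origin at the centre of its underside

How it is judged:
By the outcome, as a careful person would: the job done as asked, in the order asked, and still so for the second after the job is handed in, with the robot touching nothing.
Of key_green, key_orange, key_blue, key_yellow, fob_grey only 3 to 5 are there at a start; the rules pass over those that are not, and their reading is None.
At some moment in a run one of key_green, key_orange, key_blue, key_yellow, fob_grey may be knocked a few centimetres aside while the robot is not near it.
Once in a run the grip may slacken for a moment while it holds something.
It also fails if it takes over 210 s, if anything falls off the work surface, if the arm or the gripper's body presses on something with over 40 N, if the wrist force passes 120 N, or if a joint passes its speed limit or range.

## Robot

A 7-joint arm with a two-finger parallel gripper is mounted at the origin on the work surface. World frame = base frame: x ahead of the robot, y to its left, z up, the work surface at z = 0. Lengths are in m, angles in rad, forces in N, time in s.
With the tool pointing down it reaches from about 0.4 to 0.875 m from the base axis. Payload 19.3 kg.
Tool frame: the origin (TCP) lies between the finger pads; the fingertips stand 17 mm ahead of it and the grasp point (between the pads) lies 2 mm behind it; z points along the fingers, y is the line along which they close (so a half turn about z gives the same grasp; the last joint's range is limited). The gripper opens to 85 mm and grips with 20 to 120 N. Pads are 22 mm wide; open, the fingers measure 114 mm over their backs; the gripper's body (76 mm by 85 mm) begins 54 mm behind the grasp point. The pads swing forward as they close: fully open they stand 13 mm farther back than shut.
Start: joints at [1.081, 0.521, -0.036, 1.599, 0.021, 1.021, -0.113], TCP at [0.255, -0.571, 0.248] pointing down, gripper open.
Joint ranges: [-2.91, 2.91], [-0.3, 2.13], [-1.5, 1.42], [0.17, 2.43], [-1.26, 4.41], [0.16, 1.93], [-2.52, 2.52]. Speed limits (rad/s): [1.89, 1.89, 2.39, 2.39, 3.01, 3.01, 3.01].

## Interface

Orientations are given as [roll, pitch, yaw] about the fixed x, y, z axes, in that order (R = Rz(yaw) Ry(pitch) Rx(roll)).
In Python, from workcell import bot gives the robot as it stands.
- The arm moves only by the shell command python3 -m inch 'ROWS' [FORCE]. ROWS is JSON, a list of rows, each a list of 7 numbers: the shift along the tool's x, y, z in units of 200 mm (1.0 is 200 mm), then the turn, a rotation vector about the tool's x, y, z in units of 90 degrees (1.0 is 90 degrees), then the opening, from 0 (shut) to 1 (fully open). In form: [[x, y, z, rx, ry, rz, grip], ...]. A call has 1 to 20 rows; each row is the pose to reach, as a shift and turn from the pose commanded when the call began, along the tool's axes at that moment; what a row does not reach only later rows make up. A row lasts 1/8 s, in which the tool goes at most 62.5 mm and 10.7 degrees, less where a joint would pass 70% of its speed; a pose out of reach is approached as far as the arm can. A call with a number of a shift or a turn outside -1 to 1 is refused whole. A call with a gripper value outside its range is refused whole. The fingers move at their own pace and stop on an object; FORCE is the grip in N (left out, the last holds). Time passes only in rows, so rows that repeat a pose let the fingers close. It gives the time, the measured TCP pose, the force, the opening and the grip force at its end, in the units of the state.
- bot.observe(): the state, without advancing time (a new reading comes with each control period).
- bot.grab_frame(name): name is "scene" or "top"; returns a dict with "img" (480x640x3 uint8, red, green, blue), "z_map" (480x640 float32, m along the optical axis (not along the pixel's ray), 0 where there is no reading), "vfov" (degrees; the focal length in pixels is half the picture's height over the tangent of half this angle, whatever the lens; pixels are square), "cx", "cy" (the principal point, pixels), "rvec" (rotation vector, rad) and "tvec" (3), from world to camera coordinates, as OpenCV has them. Camera axes: x right, y down, z forward; pixel columns grow to the right and rows downward; lengths in m; the calibration is good to about 2 mm. A picture is of the moment at which its call begins.
- bot.job_done(): hands the job in; it is judged then, once.
The state is a dict: "clock": time; "qpos": joint angles; "qd": joint speeds; "joint_efforts": joint torques, N m; "position": TCP position; "tool_rot": TCP orientation; "force": force on the tool from outside, world axes, zero at the start; "moment": the same for the moment, N m; "grip_width": finger opening in m; "finger_force": force on a finger pad.
Only numpy, scipy, OpenCV 4.12 (cv2) and the standard library are available. Lean on these libraries where they do the work, as an engineer would, in place of code of your own. Each camera call takes 0.05 s, during which the arm holds its last target. There are 200 camera calls.

## Working session

There is one attempt and no reset: what is moved stays moved. The work goes in short steps, Python scripts to look and compute and a shell command to move; the robot and the scene stay as the last step left them, time stands still between calls to the robot, and variables do not carry over. Pictures are saved under pics/ and viewed, at most 14 in all, crops included, and the job is handed in when it is done.

```bash
ls; mkdir -p pics; cat > h.py <<'E'
import numpy as np, cv2
from workcell import bot
from scipy.spatial.transform import Rotation as R
def cam(name):
    f=bot.grab_frame(name); f['fl']=240/np.tan(np.radians(f['vfov'])/2)
    f['R']=R.from_rotvec(np.array(f['rvec']).ravel()).as_matrix(); f['t']=np.array(f['tvec']).ravel(); return f
def pts(f):
    v,u=np.mgrid[:480,:640]; z=f['z_map']
    c=np.stack([(u-f['cx'])/f['fl']*z,(v-f['cy'])/f['fl']*z,z],-1)
    return (c-f['t'])@f['R']
def save(f,n): cv2.imwrite(f'pics/{n}.png',f['img'][:,:,::-1])
E
python3 - <<'E'
from h import *
for n in('scene','top'):
    f=cam(n); save(f,n+'1'); print(n,f['vfov'],f['cx'],f['cy'],'campos',-f['R'].T@f['t'],f['R'][2])
print(bot.observe())
E
```

```text
pics
scene 53.17709152700475 320.83067120102424 246.14616520428018 campos [0.92318586 0.61831814 0.87714734] [-0.32574923 -0.6191656  -0.7145078 ]
top 43.84030586690787 318.5416223318832 233.61588190896512 campos [ 0.39481569 -0.01296408  1.34002087] [ 1.52949233e-01  7.45519261e-04 -9.88233766e-01]
{'clock': 0.1, 'qpos': array([ 1.08076438,  0.52194998, -0.03631575,  1.59992136,  0.02122703,
        1.02109292, -0.11281866]), 'qd': array([ 6.59993775e-04, -4.31860492e-04, -4.72742275e-05, -2.77593493e-03,
        8.00013853e-04,  1.28522855e-03, -6.36819911e-04]), 'joint_efforts': array([ 4.75215580e-03, -9.28492856e+01,  1.98467731e+00, -3.70536983e+01,
        1.82691123e-02,  5.28485325e-03, -2.50586545e-04]), 'position': array([ 0.25460407, -0.57049738,  0.24779679]), 'tool_rot': array([-3.14061133e+00,  9.66289944e-05,  4.19805829e-01]), 'force': array([-0.15600689,  0.01623758,  0.01705982]), 'moment': array([ 0.01502707, -0.00726479,  0.04016562]), 'finger_force': 0.0, 'grip_width': 0.08534194123414938}
```

View pics/scene1.png

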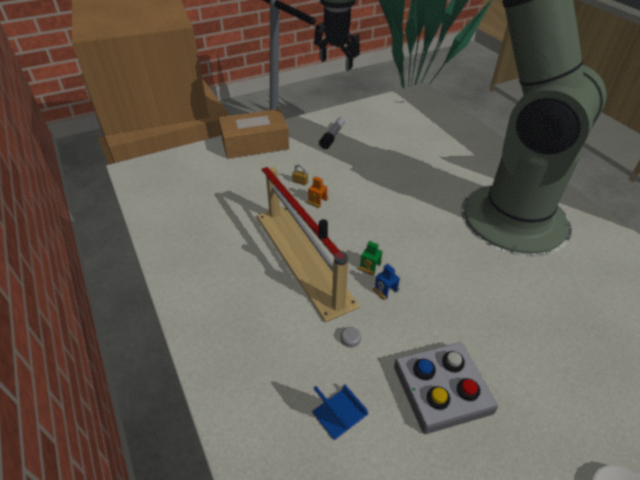

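View pics/top1.png

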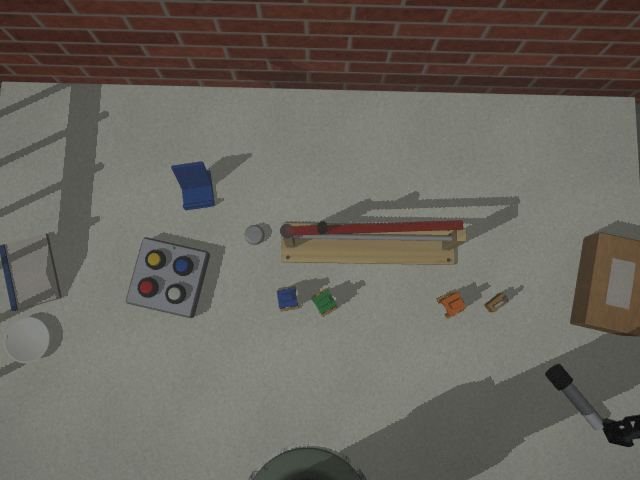

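Scene: three hangers stand on the shelf – blue (288,298 top), green (324,301), orange (452,303, with the padlock next to it at 497,302). The keypad is at (168,277) with yellow top-left, blue top-right, red bottom-left and white bottom-right. The guard is shut, hinge at (287,230), knob at (322,228).

```bash
cat >> h.py <<'E'
def blob(f,hsv,mask,zmin,zmax,box=None):
    P=pts(f); m=mask(hsv)&(f['z_map']>0)&(P[...,2]>zmin)&(P[...,2]<zmax)
    if box: m&=(P[...,0]>box[0])&(P[...,0]<box[1])&(P[...,1]>box[2])&(P[...,1]<box[3])
    return P[m]
H=lambda a,b,s=120,v=50:(lambda h:(h[...,0]>=a)&(h[...,0]<=b)&(h[...,1]>s)&(h[...,2]>v))
COL=dict(green=H(45,80),orange=H(5,17,170,120),blue=H(105,125,120,40),yellow=H(20,32),red=lambda h:(H(0,4)(h)|H(175,180)(h)),grey=lambda h:h[...,1]<40)
def hangers(cams=('top','scene'),names=('green','orange','blue')):
    for n in cams:
        f=cam(n); hs=cv2.cvtColor(f['img'],cv2.COLOR_RGB2HSV)
        for c in names:
            p=blob(f,hs,COL[c],.01,.2,(.35,.8,-.5,.25))
            if len(p)<8: print(n,c,'none',len(p)); continue
            zt=np.percentile(p[:,2],98); fin=p[p[:,2]>zt-.012]
            r=cv2.minAreaRect((p[:,:2]*1000).astype(np.float32)); rf=cv2.minAreaRect((fin[:,:2]*1000).astype(np.float32))
            print(n,c,len(p),'top',zt.round(4),'all',np.round(r[0]),np.round(r[1]),round(r[2]),'fin',len(fin),fin.mean(0).round(4),np.round(rf[0]),np.round(rf[1]),round(rf[2]))
E
python3 - <<'E'
from h import *
hangers()
f=cam('top');hs=cv2.cvtColor(f['img'],cv2.COLOR_RGB2HSV);P=pts(f)
def rep(n,p,k=5):
    r=cv2.minAreaRect((p[:,:2]*1000).astype(np.float32)); print(n,len(p),p.mean(0).round(4),np.median(p[:,2]).round(4),np.round(r[0]),np.round(r[1]),round(r[2],1))
box=(.4,.7,.2,.5)
for c in('yellow','blue','red'): rep(c,blob(f,hs,COL[c],.03,.08,box))
rep('white',blob(f,hs,lambda h:(h[...,1]<50)&(h[...,2]>165),.038,.08,box))
g=blob(f,hs,COL['red'],.15,.2,(.45,.7,-.4,.2)); rep('guard',g)
q=P[(P[...,2]>.19)&(P[...,0]>.45)&(P[...,0]<.7)&(P[...,1]<.2)&(P[...,1]>-.4)]; rep('knob',q)
b=P[(P[...,2]>.095)&(P[...,2]<.125)&(P[...,0]>.45)&(P[...,0]<.7)&(P[...,1]<.2)&(P[...,1]>-.4)]; rep('bar',b)
print(np.polyfit(b[:,1],b[:,0],1), np.polyfit(g[:,1],g[:,0],1))
bs=P[(P[...,2]>.007)&(P[...,2]<.018)&(P[...,0]>.45)&(P[...,0]<.7)&(P[...,1]<.2)&(P[...,1]>-.4)&(hs[...,1]>60)]; rep('base',bs)
print(P[300,497],P[235,255],P[190,200])
f=cam('scene');hs=cv2.cvtColor(f['img'],cv2.COLOR_RGB2HSV);P=pts(f);print('scene')
for c in('yellow','blue','red'): rep(c,blob(f,hs,COL[c],.03,.08,box))
rep('white',blob(f,hs,lambda h:(h[...,1]<50)&(h[...,2]>165),.038,.08,box))
g=blob(f,hs,COL['red'],.15,.2,(.45,.7,-.4,.2)); rep('guard',g)
q=P[(P[...,2]>.19)&(P[...,0]>.45)&(P[...,0]<.7)&(P[...,1]<.2)&(P[...,1]>-.4)]; rep('knob',q)
b=P[(P[...,2]>.095)&(P[...,2]<.125)&(P[...,0]>.45)&(P[...,0]<.7)&(P[...,1]<.2)&(P[...,1]>-.4)]; rep('bar',b)
print(np.polyfit(b[:,1],b[:,0],1))
E
```

```text
top green 177 top 0.0829 all [447. -27.] [35. 38.] 32 fin 46 [ 0.4465 -0.0266  0.0804] [447. -27.] [12. 23.] 30
top orange 243 top 0.0841 all [ 449. -306.] [37. 38.] 29 fin 64 [ 0.4485 -0.3062  0.0805] [ 448. -307.] [13. 24.] 31
top blue 394 top 0.0924 all [579. 153.] [367.  52.] 38 fin 51 [0.552  0.1213 0.0856] [594. 146.] [352.  23.] 34
scene green 330 top 0.0808 all [450. -21.] [39. 37.] 30 fin 66 [ 0.4508 -0.0209  0.0769] [449. -22.] [15. 21.] 42
scene orange 105 top 0.0808 all [ 451. -301.] [34. 40.] 37 fin 24 [ 0.4503 -0.3008  0.0785] [ 450. -302.] [10. 23.] 26
scene blue 433 top 0.0815 all [583. 157.] [357.  49.] 38 fin 73 [0.4687 0.0676 0.0787] [590. 155.] [347.  23.] 36
yellow 124 [0.5291 0.3427 0.0586] 0.0589 [529. 343.] [25. 26.] 65.6
blue 113 [0.517  0.2825 0.0591] 0.0587 [517. 283.] [26. 24.] 47.3
red 122 [0.4689 0.3551 0.0591] 0.0595 [468. 356.] [26. 26.] 86.7
white 0 [nan nan nan] nan [0. 0.] [0. 0.] 0.0
guard 1307 [ 0.5907 -0.1349  0.1742] 0.1742 [ 590. -122.] [ 18. 350.] 3.4
knob 99 [ 0.5832 -0.0181  0.2115] 0.2134 [584. -18.] [19. 19.] 63.5
bar 896 [ 0.5808 -0.138  
[... 225 characters left out ...]
006944 0.02047543] [0.69342654 0.25985338 0.0147601 ]
scene
yellow 220 [0.5311 0.3471 0.0574] 0.0588 [528. 345.] [34. 29.] 46.6
blue 189 [0.5192 0.2869 0.0575] 0.0589 [515. 284.] [34. 30.] 48.0
red 200 [0.4704 0.3592 0.058 ] 0.059 [468. 357.] [34. 30.] 8.3
white 0 [nan nan nan] nan [0. 0.] [0. 0.] 0.0
guard 652 [ 0.5923 -0.1077  0.1742] 0.1742 [ 594. -119.] [ 19. 350.] 3.5
knob 130 [ 0.5884 -0.0116  0.2062] 0.2084 [587. -14.] [20. 18.] 17.7
bar 708 [ 0.5866 -0.0921  0.1132] 0.1144 [ 590. -119.] [ 26. 372.] 2.2
[-0.01554481  0.5851218 ]<stdin>:5: RuntimeWarning: Mean of empty slice.
  ret = um.true_divide(
  return _methods._mean(a, axis=axis, dtype=dtype,
  ret = ret.dtype.type(ret / rcount)
```

```bash
sed -i 's/(.35,.8,-.5,.25))/(.3,.54,-.5,.2))/' h.py; python3 - <<'E'
from h import *
hangers(names=('blue',))
for n in('top','scene'):
    f=cam(n);hs=cv2.cvtColor(f['img'],cv2.COLOR_RGB2HSV);P=pts(f)
    if n=='top': print(hs[293,176],hs[280,200],P[293,176])
    near=np.linalg.norm(P[...,:2]-[.457,.295],axis=-1)<.03
    q=P[near&(P[...,2]>.0555)&(P[...,2]<.08)]; r=cv2.minAreaRect((q[:,:2]*1000).astype(np.float32));print(n,'white',len(q),q.mean(0).round(4),r)
    m=(P[...,2]>.106)&(P[...,2]<.122)&(abs(P[...,0]-.58)<.05)&(P[...,1]<.03)&(P[...,1]>-.27)&(hs[...,1]<70)
    q=P[m]; k=np.polyfit(q[:,1],q[:,0],1); 
    for _ in range(4):
        e=q[:,0]-np.polyval(k,q[:,1]); q=q[abs(e)<.006]; k=np.polyfit(q[:,1],q[:,0],1)
    print('bar',len(q),k,q[:,2].mean(),'at y=-.12',np.polyval(k,-.12))
    g=blob(f,hs,COL['red'],.165,.18,(.45,.7,-.4,.2)); print('guard',np.polyfit(g[:,1],g[:,0],1),g[:,1].min(),g[:,1].max())
    m=(P[...,2]>.155)&(P[...,2]<.195)&(abs(P[...,0]-.58)<.06)&(P[...,1]>.0)&(P[...,1]<.1); q=P[m]; print('hingeend',q[:,1].max(),q[q[:,1]>.04].mean(0))
    m=(P[...,2]>.14)&(P[...,2]<.163)&(abs(P[...,0]-.58)<.06)&(P[...,1]<-.25)&(P[...,1]>-.35); q=P[m]; print('farpost',len(q),q.min(0) if len(q) else 0,q.max(0) if len(q) else 0)
    m=(P[...,2]>.008)&(P[...,2]<.017)&(abs(P[...,0]-.57)<.08)&(hs[...,1]>60)&(P[...,1]>-.36)&(P[...,1]<.1); q=P[m]; print('base',cv2.minAreaRect((q[:,:2]*1000).astype(np.float32)))
E
```

```text
top blue 246 top 0.083 all [454.  53.] [37. 38.] 10 fin 70 [0.4534 0.0538 0.0802] [453.  54.] [12. 24.] 11
scene blue 365 top 0.0814 all [456.  58.] [39. 39.] 11 fin 73 [0.4575 0.0601 0.078 ] [456.  59.] [15. 25.] 5
[ 39  15 123] [105   9  57] [0.45683897 0.28923812 0.06060399]
top white 118 [0.4571 0.2942 0.0598] ((456.2002258300781, 294.52484130859375), (27.317474365234375, 25.709854125976562), 3.8166635036468506)
bar 735 [-0.0142574   0.57911954] 0.11508427720035484 at y=-.12 0.580830427407557
guard [-0.06094303  0.58257459] -0.29652453349635843 0.0527047967656684
hingeend 0.06437805138261006 [0.57922514 0.05187099 0.1731531 ]
farpost 146 [ 0.57009421 -0.30854963  0.14059408] [ 0.59647431 -0.2874593   0.16291457]
base ((581.244384765625, -123.09336853027344), (88.98485565185547, 388.5206604003906), 0.4395410418510437)
scene white 143 [0.4596 0.2979 0.0595] ((458.6201477050781, 297.1309814453125), (27.259471893310547, 25.59404182434082), 28.628650665283203)
bar 405 [-0.01340789  0.58359872] 0.11486967970708677 at y=-.12 0.5852076641741698
guard [-0.0621613   0.58558314] -0.29248592857817346 0.05435688379495505
hingeend 0.06853838438290527 [0.58435958 0.05735745 0.1700373 ]
farpost 45 [ 0.57256569 -0.30338066  0.1406618 ] [ 0.59898641 -0.28255214  0.16265552]
base ((585.6569213867188, -119.84640502929688), (90.21096801757812, 393.4634094238281), 1.0682408809661865)
```

```bash
cat >> h.py <<'E'
def to(x,y,z,yaw,pre=None):
    o=bot.observe(); p=np.array(o['position']); A=R.from_euler('xyz',o['tool_rot'])
    B=R.from_euler('xyz',[np.pi,0,np.radians(yaw)])
    print('to',(x,y,z,yaw),'row',((A.inv().apply(np.array([x,y,z])-p))/.2).round(3),((A.inv()*B).as_rotvec()/(np.pi/2)).round(3),'t',round(o['clock'],1),'pos',p.round(4),'F',np.round(o['force'],1))
E
python3 -m inch '[[0.93,-0.24,-0.25,0,0,-0.742,0],[0.93,-0.24,-0.25,0,0,-0.742,0],[0.93,-0.24,-0.25,0,0,-0.742,0],[0.93,-0.24,-0.25,0,0,-0.742,0],[0.93,-0.24,-0.25,0,0,-0.742,0],[0.93,-0.24,-0.25,0,0,-0.742,0],[0.93,-0.24,-0.25,0,0,-0.742,0],[0.93,-0.24,-0.25,0,0,-0.742,0],[0.93,-0.24,-0.25,0,0,-0.742,0]]' 30
python3 -c "
from h import *
to(.45,-.25,.28,90.8)"
```

```text
clock: 1.62
position: [0.405, -0.4511, 0.2983]
tool_rot: [-3.142, 0.0, 1.583]
force: [0.3, 0.1, -0.5]
grip_width: -0.0001
finger_force: 0.0
to (0.45, -0.25, 0.28, 90.8) row [1.003 0.237 0.091] [-0.     0.    -0.001] t 1.6 pos [ 0.405  -0.4511  0.2983] F [ 0.3  0.1 -0.5]
```

```bash
for i in 1; do python3 -m inch '[[1,0.2,0,0,0,0,0],[1,0.2,0,0,0,0,0],[1,0.2,0,0,0,0,0],[1,0.2,0,0,0,0,0]]' >/dev/null; done
python3 -m inch '[[1,0.2,0,0,0,0,0],[1,0.2,0,0,0,0,0],[1,0.2,0,0,0,0,0],[1,0.2,0,0,0,0,0]]' >/dev/null
python3 -m inch '[[1,0.2,0,0,0,0,0],[1,0.2,0,0,0,0,0],[1,0.2,0,0,0,0,0],[1,0.2,0,0,0,0,0]]' >/dev/null
python3 -m inch '[[0.95,0.05,0.3,0,0,0,0],[0.95,0.05,0.3,0,0,0,0],[0.95,0.05,0.3,0,0,0,0],[0.95,0.05,0.3,0,0,0,0],[0.95,0.05,0.3,0,0,0,0]]'
python3 -c "
from h import *
to(.5295,.345,.095,90.8)"
```

```text
clock: 3.75
position: [0.524, 0.3399, 0.2377]
tool_rot: [-3.141, 0.001, 1.584]
force: [0.8, -0.6, -0.5]
grip_width: 0.0
finger_force: 0.0
to (0.5295, 0.345, 0.095, 90.8) row [0.026 0.029 0.713] [-0.     0.001 -0.   ] t 3.8 pos [0.524  0.3399 0.2377] F [ 0.8 -0.6 -0.5]
```

```bash
python3 -m inch '[[0.026,0.029,0.3,0,0,0,0],[0.026,0.029,0.6,0,0,0,0],[0.026,0.029,0.74,0,0,0,0],[0.026,0.029,0.8,0,0,0,0],[0.026,0.029,0.834,0,0,0,0],[0.026,0.029,0.834,0,0,0,0],[0.026,0.029,0.834,0,0,0,0]]'
```

```text
clock: 4.62
position: [0.53, 0.346, 0.0727]
tool_rot: [3.14, -0.001, 1.585]
force: [0.8, -1.6, 1.8]
grip_width: 0.0002
finger_force: 1.3
```

```bash
python3 -m inch '[[0,0,0.015,0,0,0,0],[0,0,0.015,0,0,0,0],[0,0,0.015,0,0,0,0]]'
```

```text
clock: 5.0
position: [0.53, 0.3462, 0.0699]
tool_rot: [3.14, -0.001, 1.585]
force: [-1.1, -4.9, 18.2]
grip_width: -0.0002
finger_force: 9.0
```

```bash
python3 -m inch '[[0,0,-0.15,0,0,0,0],[0,0,-0.2,0,0,0,0],[-0.308,-0.067,-0.2,0,0,0,0],[-0.308,-0.067,-0.2,0,0,0,0],[-0.308,-0.067,-0.1,0,0,0,0],[-0.308,-0.067,-0.04,0,0,0,0],[-0.308,-0.067,-0.004,0,0,0,0],[-0.308,-0.067,-0.004,0,0,0,0],[-0.308,-0.067,-0.004,0,0,0,0]]'
```

```text
clock: 6.12
position: [0.5163, 0.2848, 0.0697]
tool_rot: [-3.141, 0.0, 1.586]
force: [-8.4, -5.5, 22.5]
grip_width: 0.0002
finger_force: 11.2
```

```bash
python3 -c "
from h import *
to(.457,.296,.07,90.8)
to(.517,.2845,.07,90.8)"
```

```text
to (0.457, 0.296, 0.07, 90.8) row [ 0.061 -0.296 -0.001] [-0.     0.     0.001] t 6.1 pos [0.5163 0.2848 0.0697] F [-8.4 -5.5 22.5]
to (0.517, 0.2845, 0.07, 90.8) row [-0.001  0.003 -0.001] [-0.     0.     0.001] t 6.1 pos [0.5163 0.2848 0.0697] F [-8.4 -5.5 22.5]
```

Blue pressed. Now white, then yellow again (ending pressed each time to verify).

```bash
python3 -m inch '[[0,0,-0.15,0,0,0,0],[0,0,-0.2,0,0,0,0],[0.061,-0.295,-0.2,0,0,0,0],[0.061,-0.295,-0.2,0,0,0,0],[0.061,-0.295,-0.1,0,0,0,0],[0.061,-0.295,-0.04,0,0,0,0],[0.061,-0.295,-0.004,0,0,0,0],[0.061,-0.295,-0.004,0,0,0,0],[0.061,-0.295,-0.004,0,0,0,0]]'
python3 -c "
from h import *
to(.5295,.345,.07,90.8)"
```

```text
clock: 7.25
position: [0.4575, 0.2954, 0.0701]
tool_rot: [-3.141, 0.0, 1.585]
force: [-2.5, -1.0, 4.5]
grip_width: -0.0002
finger_force: 2.5
to (0.5295, 0.345, 0.07, 90.8) row [0.243 0.363 0.   ] [-0.  0.  0.] t 7.2 pos [0.4575 0.2954 0.0701] F [-2.5 -1.   4.5]
```

```bash
python3 -m inch '[[0,0,-0.15,0,0,0,0],[0,0,-0.2,0,0,0,0],[0.243,0.362,-0.2,0,0,0,0],[0.243,0.362,-0.2,0,0,0,0],[0.243,0.362,-0.1,0,0,0,0],[0.243,0.362,-0.04,0,0,0,0],[0.243,0.362,0.003,0,0,0,0],[0.243,0.362,0.003,0,0,0,0],[0.243,0.362,0.003,0,0,0,0]]'
python3 -c "
from h import *
to(.5855,-.016,.27,90.8)"
```

```text
clock: 8.38
position: [0.5284, 0.3445, 0.0699]
tool_rot: [-3.141, 0.001, 1.585]
force: [-8.1, -4.8, 15.3]
grip_width: -0.0001
finger_force: 7.4
to (0.5855, -0.016, 0.27, 90.8) row [-1.808  0.258 -0.998] [-0.001  0.001  0.   ] t 8.4 pos [0.5284 0.3445 0.0699] F [-8.1 -4.8 15.3]
```

```bash
python3 -m inch '[[0,0,-0.3,0,0,0,0],[0,0,-0.6,0,0,0,0.2],[0,0,-1,0,0,0,0.4],[-0.4,0.1,-1,0,0,0,0.42],[-0.8,0.2,-1,0,0,0,0.42],[-0.92,0.2,-1,0,0,0,0.42],[-0.92,0.2,-1,0,0,0,0.42]]' >/dev/null
python3 -m inch '[[-0.3,0.02,0,0,0,0,0.42],[-0.6,0.04,0,0,0,0,0.42],[-0.888,0.058,0,0,0,0.0,0.42],[-0.888,0.058,0,0,0,0.0,0.42],[-0.888,0.058,0,0,0,0,0.42]]' 
python3 -c "
from h import *
to(.5855,-.016,.198,93.5)"
```

```text
clock: 9.88
position: [0.5859, -0.0146, 0.2694]
tool_rot: [-3.142, -0.0, 1.586]
force: [-0.2, 1.3, -0.7]
grip_width: 0.0355
finger_force: 0.0
to (0.5855, -0.016, 0.198, 93.5) row [-0.007 -0.002  0.357] [-0.    -0.    -0.029] t 9.9 pos [ 0.5859 -0.0146  0.2694] F [-0.2  1.3 -0.7]
```

```bash
python3 -m inch '[[-0.007,-0.002,0.2,0,0,-0.029,0.42],[-0.007,-0.002,0.3,0,0,-0.029,0.42],[-0.007,-0.002,0.357,0,0,-0.029,0.42],[-0.007,-0.002,0.357,0,0,-0.029,0.28],[-0.007,-0.002,0.357,0,0,-0.029,0.28],[-0.007,-0.002,0.357,0,0,-0.029,0.28]]'
python3 - <<'E'
from h import *
f=cam('scene'); cv2.imwrite('pics/knob.png',cv2.resize(f['img'][130:330,220:460,::-1],None,fx=2.5,fy=2.5))
o=bot.observe(); p=o['position']; A=R.from_euler('xyz',o['tool_rot'])
h=np.array([.5806,.0535]); a0=.048
for d in np.radians([10,20,30,40,50,60,70,80,88,93]):
    # position on arc at guard angle a (rel. to bar yaw .0138), knob dir = (sin(a+.0138), -cos)
    a=d+.0138; k=h+.07*np.array([np.sin(a),-np.cos(a)])
    B=R.from_euler('z',d-a0)*A
    print(round(np.degrees(d)),(A.inv().apply(np.r_[k,p[2]]-p)/.2).round(3),((A.inv()*B).as_rotvec()/(np.pi/2)).round(3))
E
```

```text
clock: 10.62
position: [0.5861, -0.0169, 0.1989]
tool_rot: [3.14, 0.0, 1.631]
force: [0.1, -0.2, 0.2]
grip_width: 0.0238
finger_force: 0.0
10 [0.006 0.039 0.   ] [-0.     0.    -0.081]
20 [0.019 0.099 0.   ] [-0.     0.    -0.192]
30 [0.043 0.155 0.   ] [-0.     0.    -0.303]
40 [0.075 0.207 0.   ] [-0.     0.    -0.414]
50 [0.116 0.252 0.   ] [-0.     0.001 -0.525]
60 [0.165 0.289 0.   ] [-0.     0.001 -0.636]
70 [0.219 0.317 0.   ] [-0.     0.001 -0.747]
80 [0.277 0.336 0.   ] [-0.     0.001 -0.858]
88 [0.325 0.343 0.   ] [-0.     0.001 -0.947]
93 [0.356 0.344 0.   ] [-0.000e+00  1.000e-03 -1.003e+00]
```

View pics/knob.png

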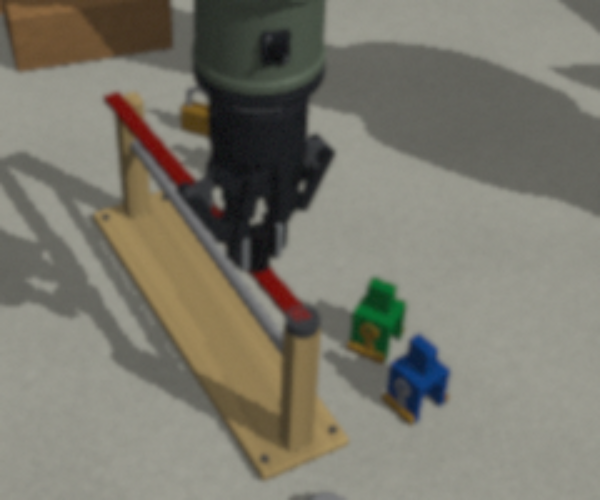

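The picture shows the fingers straddling the knob at (258,250); swinging the guard now.

```bash
python3 -m inch '[[0.006,0.039,0,0,0,-0.081,0.28],[0.019,0.099,0,0,0,-0.192,0.28],[0.043,0.155,0,0,0,-0.303,0.28],[0.075,0.207,0,0,0,-0.414,0.28],[0.116,0.252,0,0,0,-0.525,0.28],[0.165,0.289,0,0,0,-0.636,0.28],[0.219,0.317,0,0,0,-0.747,0.28],[0.277,0.336,0,0,0,-0.858,0.28],[0.325,0.343,0,0,0,-0.947,0.28],[0.325,0.343,0,0,0,-0.947,0.28],[0.325,0.343,0,0,0,-0.947,0.28]]'
python3 - <<'E'
from h import *
for n in('top','scene'):
    f=cam(n);hs=cv2.cvtColor(f['img'],cv2.COLOR_RGB2HSV)
    g=blob(f,hs,COL['red'],.165,.18,(.45,1,-.4,.2)); k=np.polyfit(g[:,0],g[:,1],1); print(n,len(g),k,'angle',90+np.degrees(np.arctan(k[0]))-.8)
E
```

```text
clock: 12.05
position: [0.6504, 0.0515, 0.1982]
tool_rot: [-3.141, 0.0, 3.115]
force: [-0.6, -0.2, 0.3]
grip_width: 0.0244
finger_force: 0.0
top 357 [-0.01998269  0.06411717] angle 88.05522864881426
scene 1252 [-0.01680712  0.06639381] angle 88.23711358450636
```

```bash
python3 -m inch '[[0,0.01,0,0,0,0,0.28],[0,0.02,0,0,0,0,0.28],[0,0.025,0,0,0,0,0.28],[0,0.025,0,0,0,0,0.28]]'
python3 - <<'E'
from h import *
for n in('top','scene'):
    f=cam(n);hs=cv2.cvtColor(f['img'],cv2.COLOR_RGB2HSV)
    g=blob(f,hs,COL['red'],.165,.18,(.45,1,-.4,.2)); k=np.polyfit(g[:,0],g[:,1],1); print(n,len(g),k,'angle',90+np.degrees(np.arctan(k[0]))-.8)
E
```

```text
clock: 12.65
position: [0.6506, 0.056, 0.1982]
tool_rot: [-3.14, 0.0, 3.117]
force: [0.1, -5.4, 2.4]
grip_width: 0.0237
finger_force: 3.0
top 315 [0.00446452 0.0503819 ] angle 89.45579672624575
scene 1237 [0.00712475 0.05284636] angle 89.60821116978417
```

```bash
python3 -m inch '[[0,0.008,0,0,0,0,0.28],[0,0.008,0,0,0,0,0.28],[0,0.0,0,0,0,0,0.45],[0,0,-0.2,0,0,0,0.45],[0,0,-0.45,0,0,0,0.45],[0.3,-0.2,-0.45,0,0,0.2,0.45],[0.6,-0.5,-0.45,0,0,0.4,0.45],[0.9,-0.9,-0.45,0,0,0.6,0.45],[0.95,-1,-0.45,0,0,0.7,0.45],[0.95,-1,-0.45,0,0,0.8,0.45],[0.95,-1,-0.45,0,0,0.8,0.45]]'
python3 - <<'E'
from h import *
for n in('top','scene'):
    f=cam(n);hs=cv2.cvtColor(f['img'],cv2.COLOR_RGB2HSV)
    g=blob(f,hs,COL['red'],.165,.18,(.45,1,-.4,.2)); k=np.polyfit(g[:,0],g[:,1],1); print(n,len(g),k,'angle',90+np.degrees(np.arctan(k[0]))-.8)
hangers()
E
```

```text
clock: 14.12
position: [0.4546, -0.1404, 0.2883]
tool_rot: [-3.141, 0.001, 1.984]
force: [1.4, 0.7, -0.3]
grip_width: 0.0382
finger_force: 0.0
top 1232 [0.00861785 0.04677566] angle 89.69375396495921
scene 1304 [0.00836954 0.05175474] angle 89.6795278496744
top green 211 top 0.0834 all [447. -27.] [35. 38.] 33 fin 62 [ 0.4469 -0.0264  0.0802] [447. -27.] [12. 24.] 33
top orange none 0
top blue 245 top 0.0842 all [454.  53.] [37. 38.] 11 fin 69 [0.4535 0.0538 0.0805] [453.  54.] [12. 24.] 6
scene green 326 top 0.0817 all [450. -22.] [39. 38.] 33 fin 63 [ 0.4508 -0.0205  0.0777] [450. -22.] [14. 22.] 41
scene orange 113 top 0.0825 all [ 454. -295.] [31. 44.] 61 fin 23 [ 0.4512 -0.2999  0.0798] [ 452. -300.] [12. 23.] 35
scene blue 364 top 0.0817 all [456.  58.] [40. 38.] 11 fin 71 [0.4572 0.0598 0.0779] [456.  58.] [15. 23.] 11
```

```bash
python3 -c "
from h import *
to(.4487,-.0245,.14,122)
to(.4487,-.0245,.0725,122)"
```

```text
to (0.4487, -0.0245, 0.14, 122) row [0.531 0.202 0.741] [ 0.     0.    -0.083] t 14.3 pos [ 0.4561 -0.1379  0.2882] F [0.3 1.1 0.5]
to (0.4487, -0.0245, 0.0725, 122) row [0.531 0.202 1.079] [ 0.     0.    -0.083] t 14.3 pos [ 0.4561 -0.1379  0.2882] F [0.3 1.1 0.5]
```

```bash
python3 -m inch '[[0.3,0.1,0,0,0,-0.083,0.45],[0.531,0.202,0.2,0,0,-0.083,0.45],[0.531,0.202,0.5,0,0,-0.083,0.45],[0.531,0.202,0.741,0,0,-0.083,0.45],[0.531,0.202,0.741,0,0,-0.083,0.45],[0.531,0.202,0.741,0,0,-0.083,0.45]]'
python3 -c "
from h import *
to(.4487,-.0245,.0735,122)"
```

```text
clock: 15.08
position: [0.4499, -0.0247, 0.1414]
tool_rot: [3.14, 0.0, 2.126]
force: [0.2, 0.8, 1.0]
grip_width: 0.0387
finger_force: 0.0
to (0.4487, -0.0245, 0.0735, 122) row [ 0.004 -0.005  0.339] [ 0.001  0.    -0.002] t 15.1 pos [ 0.4499 -0.0247  0.1414] F [0.2 0.8 1. ]
```

```bash
python3 -m inch '[[0.004,-0.005,0.2,0,0,0,0.45],[0.004,-0.005,0.3,0,0,0,0.45],[0.004,-0.005,0.338,0,0,0,0.45],[0.004,-0.005,0.338,0,0,0,0.45],[0.004,-0.005,0.338,0,0,0,0.2],[0.004,-0.005,0.338,0,0,0,0.1],[0.004,-0.005,0.338,0,0,0,0],[0.004,-0.005,0.338,0,0,0,0],[0.004,-0.005,0.338,0,0,0,0]]' 60
python3 - <<'E'
from h import *
f=cam('scene'); cv2.imwrite('pics/g1.png',cv2.resize(f['img'][180:320,300:460,::-1],None,fx=3,fy=3))
E
```

```text
clock: 16.2
position: [0.4483, -0.0252, 0.0732]
tool_rot: [3.141, 0.001, 2.124]
force: [-2.7, -1.0, 12.7]
grip_width: 0.013
finger_force: 62.8
```

View pics/g1.png

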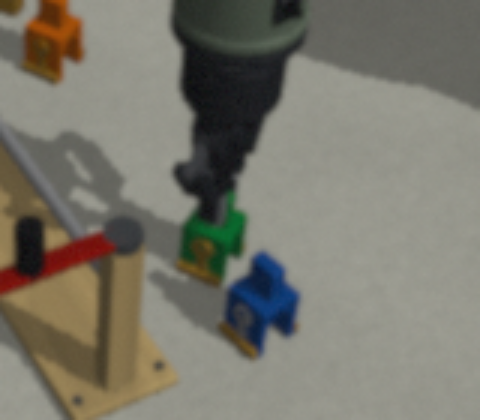

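The green hanger's fin (at 225,205) is between the fingers and blue stands clear. Lifting.

```bash
python3 -m inch '[[0,0,-0.2,0,0,0,0],[0,0,-0.5,0,0,0,0],[0,0,-0.75,0,0,0,0],[0,0,-0.75,0,0,0.1,0],[0,0,-0.75,0,0,0.2,0],[0,0,-0.75,0,0,0.345,0],[0,0,-0.75,0,0,0.345,0],[0,0,-0.75,0,0,0.345,0]]'
python3 -c "
from h import *
to(.583,-.1215,.225,90.8)"
```

```text
clock: 17.25
position: [0.4478, -0.0249, 0.2225]
tool_rot: [3.141, 0.0, 1.585]
force: [-0.4, 0.3, -1.3]
grip_width: 0.013
finger_force: 60.8
to (0.583, -0.1215, 0.225, 90.8) row [-0.493  0.669 -0.012] [0. 0. 0.] t 17.2 pos [ 0.4478 -0.0249  0.2225] F [-0.4  0.3 -1.3]
```

```bash
python3 -m inch '[[-0.25,0.1,-0.01,0,0,0,0],[-0.493,0.3,-0.01,0,0,0,0],[-0.493,0.5,-0.01,0,0,0,0],[-0.493,0.669,-0.01,0,0,0,0],[-0.493,0.669,-0.01,0,0,0,0],[-0.493,0.669,-0.01,0,0,0,0]]'
cat >> h.py <<'E'
def hang(c,name,y):
    for n in('top','scene'):
        f=cam(n);hs=cv2.cvtColor(f['img'],cv2.COLOR_RGB2HSV)
        p=blob(f,hs,COL[c],.05,.3,(.4,.75,-.5,.2))
        if len(p)>8: print(n,c,len(p),'min',p.min(0).round(4),'max',p.max(0).round(4))
        if n=='scene':
            # crop around the thing
            q=f['R']@np.array([.583,y,.15])+f['t']; u=int(f['fl']*q[0]/q[2]+f['cx']); v=int(f['fl']*q[1]/q[2]+f['cy'])
            cv2.imwrite(f'pics/{name}.png',cv2.resize(f['img'][v-80:v+80,u-100:u+100,::-1],None,fx=3,fy=3))
E
python3 -c "
from h import *
hang('green','g2',-.12)
to(.583,-.1215,.1465,90.8)"
```

```text
clock: 18.0
position: [0.5822, -0.1221, 0.224]
tool_rot: [-3.141, -0.0, 1.584]
force: [-0.3, 0.3, -0.6]
grip_width: 0.0128
finger_force: 64.1
top green 10 min [ 0.5624 -0.1075  0.1979] max [ 0.5721 -0.1035  0.2048]
scene green 325 min [ 0.5639 -0.1375  0.1569] max [ 0.6034 -0.0973  0.234 ]
to (0.583, -0.1215, 0.1465, 90.8) row [0.004 0.005 0.389] [-0.     0.    -0.001] t 18.1 pos [ 0.5821 -0.1223  0.2244] F [-0.4  0.2 -1.1]
```

View pics/g2.png

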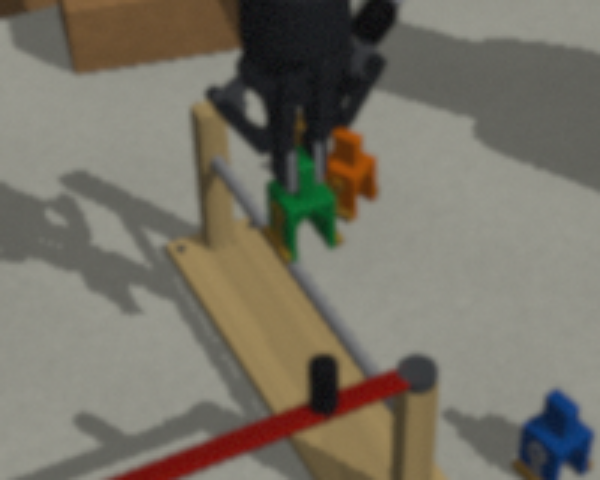

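Green is held upright over the bar (300,215), legs on both sides of the bar line. Lowering in two stages.

```bash
python3 -m inch '[[0.004,0.007,0.15,0,0,0,0],[0.004,0.007,0.28,0,0,0,0],[0.004,0.007,0.34,0,0,0,0],[0.004,0.007,0.37,0,0,0,0],[0.004,0.007,0.383,0,0,0,0],[0.004,0.007,0.383,0,0,0,0],[0.004,0.007,0.383,0,0,0,0]]'
```

```text
clock: 18.98
position: [0.5834, -0.1215, 0.1485]
tool_rot: [-3.14, 0.001, 1.582]
force: [-7.8, 0.2, 4.2]
grip_width: 0.0127
finger_force: 65.2
```

```bash
python3 -m inch '[[0,-0.006,0.003,0,0,0,0],[0,-0.006,0.006,0,0,0,0],[0,-0.006,0.006,0,0,0,0]]'
python3 -m inch '[[0,0,0,0,0,0,0.15],[0,0,0,0,0,0,0.25],[0,0,0,0,0,0,0.35],[0,0,-0.15,0,0,0,0.45],[0,0,-0.4,0,0,0,0.45],[0,0,-0.5,0,0,0,0.45],[0.3,-0.3,-0.5,0,0,0,0.45],[0.6,-0.6,-0.5,0,0,0,0.45],[0.6,-0.65,-0.5,0,0,0,0.45],[0.6,-0.65,-0.5,0,0,0,0.45]]'
python3 - <<'E'
from h import *
hang('green','g3',-.12); hangers(names=('orange','blue')); to(.455,.056,.14,98)
E
```

```text
clock: 19.35
position: [0.5827, -0.1215, 0.1478]
tool_rot: [-3.141, 0.001, 1.582]
force: [-6.9, -0.2, 11.2]
grip_width: 0.0125
finger_force: 66.1
clock: 20.6
position: [0.4498, -0.0011, 0.2472]
tool_rot: [3.141, 0.001, 1.585]
force: [0.2, -1.2, 0.3]
grip_width: 0.0385
finger_force: 0.0
top green 229 min [ 0.5631 -0.1414  0.1154] max [ 0.5996 -0.1034  0.1598]
scene green 291 min [ 0.5667 -0.1376  0.0868] max [ 0.6041 -0.0985  0.1582]
top orange 251 top 0.0831 all [ 450. -306.] [36. 40.] 30 fin 65 [ 0.4487 -0.3065  0.0802] [ 449. -306.] [12. 23.] 26
top blue none 0
scene orange 122 top 0.0808 all [ 451. -301.] [38. 36.] 24 fin 27 [ 0.4503 -0.3007  0.0782] [ 451. -303.] [10. 25.] 25
scene blue 362 top 0.0816 all [456.  59.] [39. 38.] 8 fin 66 [0.4573 0.0598 0.0782] [457.  59.] [14. 24.] 13
to (0.455, 0.056, 0.14, 98) row [0.296 0.016 0.533] [ 0.    -0.    -0.082] t 20.8 pos [ 0.4524 -0.0033  0.2466] F [0.  0.4 0.4]
```

View pics/g3.png

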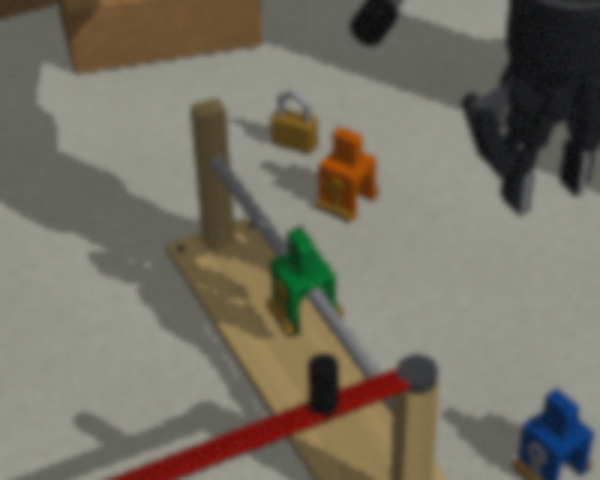

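Green (305,275) straddles the bar, level. Now blue.

```bash
python3 -m inch '[[0.296,0.016,0.1,0,0,-0.09,0.45],[0.296,0.016,0.4,0,0,-0.09,0.45],[0.296,0.016,0.533,0,0,-0.09,0.45],[0.296,0.016,0.533,0,0,-0.09,0.45],[0.296,0.016,0.7,0,0,-0.09,0.45],[0.296,0.016,0.82,0,0,-0.09,0.45],[0.296,0.016,0.862,0,0,-0.09,0.45],[0.296,0.016,0.862,0,0,-0.09,0.45],[0.296,0.016,0.862,0,0,-0.09,0.2],[0.296,0.016,0.862,0,0,-0.09,0.1],[0.296,0.016,0.862,0,0,-0.09,0],[0.296,0.016,0.862,0,0,-0.09,0],[0.296,0.016,0.862,0,0,-0.09,0]]' 60
python3 -c "
from h import *
to(.581,-.042,.223,90.8)"
```

```text
clock: 22.42
position: [0.4546, 0.0564, 0.0749]
tool_rot: [3.14, 0.0, 1.723]
force: [-2.5, -0.8, 10.4]
grip_width: 0.0131
finger_force: 64.3
to (0.581, -0.042, 0.223, 90.8) row [-0.583  0.551 -0.74 ] [0.001 0.    0.088] t 22.4 pos [0.4546 0.0564 0.0749] F [-2.5 -0.8 10.4]
```

```bash
python3 -m inch '[[0,0,-0.2,0,0,0,0],[0,0,-0.5,0,0,0,0],[0,0,-0.74,0,0,0.088,0],[-0.3,0,-0.75,0,0,0.088,0],[-0.583,0.1,-0.75,0,0,0.088,0],[-0.583,0.3,-0.75,0,0,0.088,0],[-0.583,0.548,-0.75,0,0,0.088,0],[-0.583,0.548,-0.75,0,0,0.088,0],[-0.583,0.548,-0.75,0,0,0.088,0],[-0.583,0.548,-0.75,0,0,0.088,0]]'
python3 -c "
from h import *
hang('blue','b2',-.04)
to(.5805,-.0415,.149,90.8)"
```

```text
clock: 23.68
position: [0.5795, -0.0425, 0.2244]
tool_rot: [-3.142, 0.001, 1.585]
force: [0.1, -0.7, -0.8]
grip_width: 0.0125
finger_force: 62.6
scene blue 362 min [ 0.562  -0.0599  0.1565] max [ 0.6012 -0.0202  0.2354]
to (0.5805, -0.0415, 0.149, 90.8) row [0.005 0.004 0.377] [ 0.  0. -0.] t 23.8 pos [ 0.5797 -0.0425  0.2245] F [-0.2  1.2 -1.8]
```

View pics/b2.png

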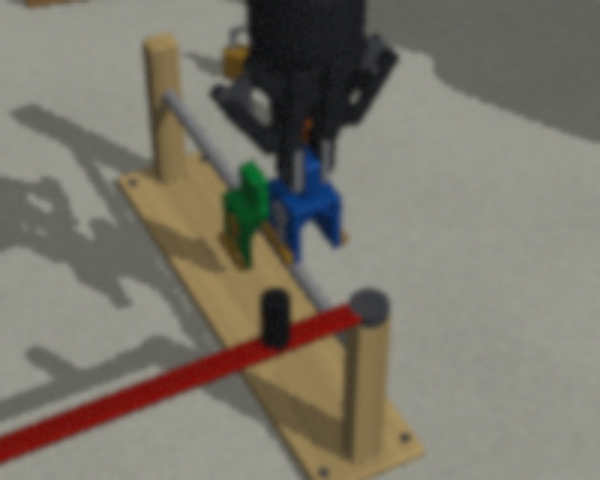

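Blue held over the bar (305,215), green seated behind it. Lowering.

```bash
python3 -m inch '[[0.005,0.006,0.15,0,0,0,0],[0.005,0.006,0.28,0,0,0,0],[0.005,0.006,0.34,0,0,0,0],[0.005,0.006,0.365,0,0,0,0],[0.005,0.006,0.382,0,0,0,0],[0.005,0.006,0.382,0,0,0,0],[0.005,0.006,0.382,0,0,0,0]]'
```

```text
clock: 24.65
position: [0.5816, -0.0411, 0.1492]
tool_rot: [3.14, 0.001, 1.585]
force: [-6.6, -0.5, 13.5]
grip_width: 0.0126
finger_force: 64.8
```

```bash
python3 -m inch '[[0,-0.003,0,0,0,0,0.1],[0,-0.003,0,0,0,0,0.25],[0,-0.003,0,0,0,0,0.35],[0,-0.003,-0.15,0,0,0,0.45],[0,0,-0.4,0,0,0,0.45],[0,0,-0.5,0,0,0,0.45],[0,-0.3,-0.5,0,0,0,0.45],[-0.3,-0.6,-0.5,0,0,0,0.45],[-0.6,-0.65,-0.5,0,0,0,0.45],[-0.6,-0.65,-0.5,0,0,0,0.45],[-0.6,-0.65,-0.5,0,0,0,0.45]]'
python3 - <<'E'
from h import *
hang('blue','b3',-.06); hang('green','g4',-.06); hangers(names=('orange',)); to(.4502,-.3038,.2,118)
E
```

```text
clock: 26.02
position: [0.4527, -0.1642, 0.2479]
tool_rot: [3.142, 0.0, 1.582]
force: [0.8, 0.1, -0.5]
grip_width: 0.0384
finger_force: 0.0
top blue 262 min [ 0.5622 -0.0629  0.1179] max [ 0.5998 -0.0251  0.1598]
scene blue 322 min [ 0.5652 -0.0595  0.0977] max [0.645  0.0621 0.2135]
top green 240 min [ 0.5633 -0.1412  0.1185] max [ 0.6003 -0.1035  0.1592]
scene green 285 min [ 0.5669 -0.1392  0.0829] max [ 0.6037 -0.0979  0.1571]
top orange none 0
scene orange 114 top 0.0828 all [ 454. -300.] [34. 42.] 37 fin 26 [ 0.4509 -0.3     0.0794] [ 452. -301.] [13. 24.] 23
to (0.4502, -0.3038, 0.2, 118) row [-0.709 -0.027  0.238] [ 0.    -0.    -0.301] t 26.3 pos [ 0.4534 -0.162   0.2477] F [ 0.2 -0.3  0.3]
```

View pics/b3.png

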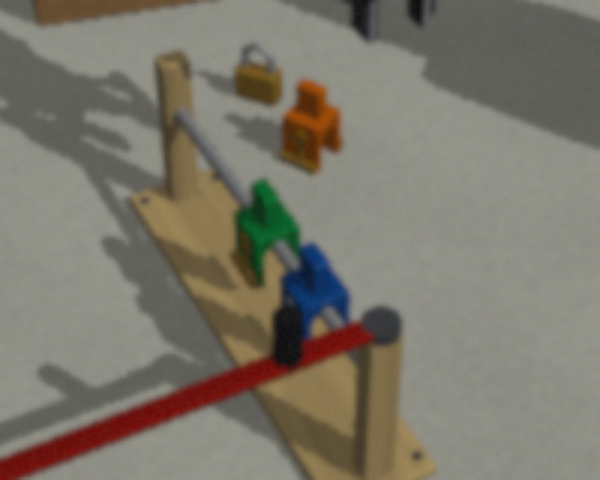

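Blue (315,285) and green (268,225) hang level; orange unchanged. Grasping orange.

```bash
python3 -m inch '[[-0.3,-0.027,0,0,0,-0.1,0.45],[-0.6,-0.027,0,0,0,-0.2,0.45],[-0.709,-0.027,0.238,0,0,-0.31,0.45],[-0.709,-0.027,0.5,0,0,-0.31,0.45],[-0.709,-0.027,0.5,0,0,-0.31,0.45]]'
python3 -c "
from h import *
hangers(('scene',),names=('orange',))
to(.4497,-.3035,.0745,119)"
```

```text
clock: 26.95
position: [0.4485, -0.3034, 0.1452]
tool_rot: [-3.14, -0.005, 2.073]
force: [-0.3, 0.4, 0.6]
grip_width: 0.0387
finger_force: 0.0
scene orange 110 top 0.0815 all [ 454. -295.] [31. 44.] 57 fin 23 [ 0.4507 -0.301   0.079 ] [ 451. -300.] [13. 25.] 19
to (0.4497, -0.3035, 0.0745, 119) row [0.001 0.    0.366] [-0.    -0.001 -0.002] t 27.0 pos [ 0.4499 -0.3037  0.1476] F [ 0.6 -0.   1.3]
```

```bash
python3 -m inch '[[0,0,0.2,0,0,0,0.45],[0,0,0.32,0,0,0,0.45],[0,0,0.364,0,0,0,0.45],[0,0,0.364,0,0,0,0.45],[0,0,0.364,0,0,0,0.2],[0,0,0.364,0,0,0,0.1],[0,0,0.364,0,0,0,0],[0,0,0.364,0,0,0,0],[0,0,0.364,0,0,0,0]]' 60
python3 -c "
from h import *
to(.5825,-.2015,.2235,90.8)"
```

```text
clock: 28.12
position: [0.4502, -0.3052, 0.0762]
tool_rot: [3.141, 0.002, 2.072]
force: [-2.0, 0.5, 11.2]
grip_width: 0.0127
finger_force: 59.5
to (0.5825, -0.2015, 0.2235, 90.8) row [ 0.136  0.83  -0.736] [0.001 0.001 0.31 ] t 28.1 pos [ 0.4502 -0.3052  0.0762] F [-2.   0.5 11.2]
```

```bash
python3 -m inch '[[0,0,-0.2,0,0,0,0],[0,0,-0.5,0,0,0,0],[0,0,-0.74,0,0,0.1,0],[0.25,0.14,-0.745,0,0,0.2,0],[0.456,0.25,-0.745,0,0,0.31,0],[0.33,0.5,-0.745,0,0,0.31,0],[0.2,0.7,-0.745,0,0,0.31,0],[0.136,0.828,-0.745,0,0,0.31,0],[0.136,0.828,-0.745,0,0,0.31,0],[0.136,0.828,-0.745,0,0,0.31,0]]'
python3 -c "
from h import *
hang('orange','o2',-.2)
to(.5825,-.2015,.1498,90.8)"
```

```text
clock: 29.38
position: [0.5812, -0.2014, 0.2241]
tool_rot: [-3.141, 0.0, 1.585]
force: [0.4, -0.2, -0.7]
grip_width: 0.0126
finger_force: 59.0
top orange 91 min [ 0.563  -0.1984  0.1942] max [ 0.5973 -0.1827  0.2271]
scene orange 199 min [ 0.5604 -0.2043  0.1489] max [ 0.6016 -0.1776  0.2307]
to (0.5825, -0.2015, 0.1498, 90.8) row [0.001 0.007 0.372] [-0.  0. -0.] t 29.5 pos [ 0.5811 -0.2017  0.2243] F [-0.2  0.  -0.3]
```

View pics/o2.png

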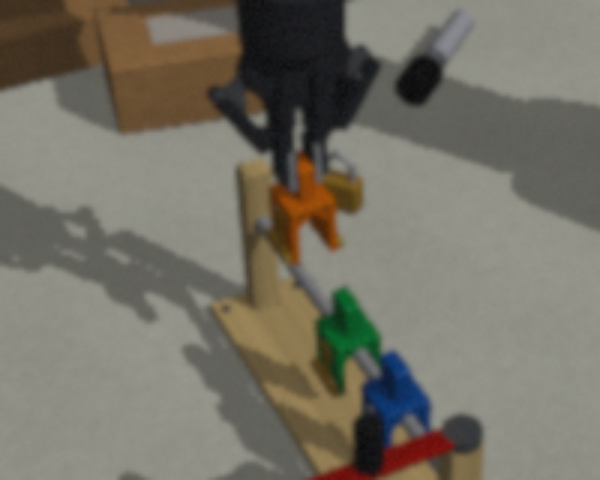

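Orange held upright over the bar (305,210), green and blue still seated. Lowering until contact.

```bash
python3 -m inch '[[0.001,0.008,0.15,0,0,0,0],[0.001,0.008,0.28,0,0,0,0],[0.001,0.008,0.33,0,0,0,0],[0.001,0.008,0.35,0,0,0,0],[0.001,0.008,0.35,0,0,0,0]]'
python3 -m inch '[[0,0,0.012,0,0,0,0],[0,0,0.022,0,0,0,0],[0,0,0.022,0,0,0,0]]'
```

```text
clock: 30.1
position: [0.5836, -0.2013, 0.1545]
tool_rot: [3.141, 0.0, 1.585]
force: [-0.0, -0.5, 0.1]
grip_width: 0.0127
finger_force: 59.1
clock: 30.48
position: [0.5832, -0.2014, 0.1505]
tool_rot: [-3.141, 0.001, 1.585]
force: [-8.0, 0.4, 14.8]
grip_width: 0.0129
finger_force: 61.5
```

```bash
python3 -m inch '[[0,-0.003,0,0,0,0,0.1],[0,-0.003,0,0,0,0,0.25],[0,-0.003,0,0,0,0,0.35],[0,-0.003,-0.15,0,0,0,0.45],[0,0,-0.4,0,0,0,0.45],[0,0,-0.65,0,0,0,0.45],[0,-0.3,-0.65,0,0,0,0.45],[0,-0.6,-0.65,0,0,0,0.45],[0.1,-0.9,-0.65,0,0,0,0.45],[0.1,-0.9,-0.65,0,0,0,0.45]]'
python3 - <<'E'
from h import *
for c in('orange','green','blue'): hang(c,'o3'+c,-.15)
P=pts(cam('scene'))
for n in('top','scene'):
    f=cam(n);hs=cv2.cvtColor(f['img'],cv2.COLOR_RGB2HSV);P=pts(f)
    g=blob(f,hs,COL['red'],.165,.18,(.45,1,-.4,.2)); k=np.polyfit(g[:,0],g[:,1],1); print(n,90+np.degrees(np.arctan(k[0]))-.8)
    q=P[(P[...,2]>.19)&(P[...,2]<.23)&(abs(P[...,0]-.65)<.03)&(abs(P[...,1]-.055)<.03)]; print('knob',len(q),cv2.minAreaRect((q[:,:2]*1000).astype(np.float32)))
to(.45,-.05,.28,120)
E
```

```text
clock: 31.72
position: [0.3997, -0.1834, 0.2797]
tool_rot: [-3.14, 0.002, 1.584]
force: [1.0, 0.2, -0.9]
grip_width: 0.0383
finger_force: 0.0
top orange 248 min [ 0.5639 -0.2222  0.1183] max [ 0.5999 -0.1838  0.1609]
scene orange 174 min [ 0.5664 -0.2104  0.0948] max [ 0.6025 -0.1766  0.1574]
top green 202 min [ 0.5635 -0.1414  0.1176] max [ 0.6    -0.1034  0.1623]
scene green 285 min [ 0.5664 -0.1386  0.0816] max [ 0.6043 -0.0972  0.1572]
top blue 256 min [ 0.5621 -0.0628  0.1188] max [ 0.6005 -0.025   0.1587]
scene blue 325 min [ 0.5652 -0.0579  0.0961] max [0.6451 0.0624 0.2134]
top 89.69211057306775
knob 104 ((649.6690673828125, 51.759765625), (17.582887649536133, 19.38673973083496), 89.55026245117188)
scene 89.70822611240305
knob 148 ((652.9639282226562, 55.90029525756836), (18.38235855102539, 19.596254348754883), 17.65432357788086)
to (0.45, -0.05, 0.28, 120) row [ 0.665  0.241 -0.003] [ 0.    -0.    -0.324] t 32.2 pos [ 0.4037 -0.1836  0.2793] F [-0.3  0.   0.3]
```

View pics/o3blue.png

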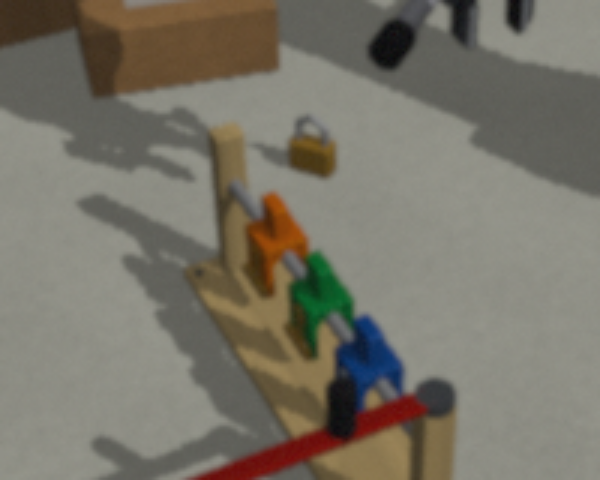

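All three hang level: orange (278,240), green (320,300), blue (370,355). Now back to the knob (341,405).

```bash
python3 -m inch '[[0.3,0.3,0,0,0,-0.12,0.42],[0.6,0.6,0,0,0,-0.24,0.42],[0.95,0.95,0,0,0,-0.36,0.42],[0.95,0.95,0,0,0,-0.48,0.42],[0.95,0.95,0,0,0,-0.6,0.42],[0.95,0.95,0,0,0,-0.72,0.42],[0.95,0.95,0,0,0,-0.84,0.42],[0.95,0.95,0,0,0,-0.98,0.42],[0.95,0.95,0,0,0,-0.98,0.42],[0.95,0.95,0,0,0,-0.98,0.42]]'
python3 -c "
from h import *
to(.651,.054,.198,180)"
```

```text
clock: 33.42
position: [0.5905, 0.009, 0.2793]
tool_rot: [3.141, -0.0, 3.121]
force: [0.0, -0.4, 0.7]
grip_width: 0.0361
finger_force: 0.0
to (0.651, 0.054, 0.198, 180) row [-0.298  0.231  0.406] [ 0.    -0.    -0.013] t 33.4 pos [0.5905 0.009  0.2793] F [ 0.  -0.4  0.7]
```

```bash
python3 -m inch '[[-0.2,0.15,0,0,0,-0.013,0.42],[-0.298,0.231,0,0,0,-0.013,0.42],[-0.298,0.231,0,0,0,-0.013,0.42],[-0.298,0.231,0.2,0,0,-0.013,0.42],[-0.298,0.231,0.35,0,0,-0.013,0.42],[-0.298,0.231,0.406,0,0,-0.013,0.42],[-0.298,0.231,0.406,0,0,-0.013,0.28],[-0.298,0.231,0.406,0,0,-0.013,0.28],[-0.298,0.231,0.406,0,0,-0.013,0.28]]'
python3 - <<'E'
from h import *
o=bot.observe(); p=o['position']; A=R.from_euler('xyz',o['tool_rot'])
h=np.array([.5806,.0535])
for d in np.radians([80,70,60,50,40,30,20,10,4,0]):
    a=d+.0138; k=h+.07*np.array([np.sin(a),-np.cos(a)])
    B=R.from_euler('xyz',[np.pi,0,np.pi/2+a])
    print(round(np.degrees(d)),(A.inv().apply(np.r_[k,p[2]]-p)/.2).round(3),((A.inv()*B).as_rotvec()/(np.pi/2)).round(3))
E
```

```text
clock: 34.55
position: [0.6512, 0.0542, 0.1993]
tool_rot: [3.142, 0.001, -3.139]
force: [0.6, 0.9, 0.2]
grip_width: 0.0241
finger_force: 0.0
80 [ 0.008 -0.059 -0.   ] [0.    0.001 0.104]
70 [ 0.023 -0.118 -0.   ] [0.    0.001 0.215]
60 [ 0.048 -0.174 -0.   ] [0.    0.001 0.326]
50 [ 0.082 -0.224 -0.   ] [0.    0.001 0.437]
40 [ 0.125 -0.268 -0.   ] [0.    0.001 0.549]
30 [ 0.175 -0.303 -0.   ] [0.    0.001 0.66 ]
20 [ 0.23 -0.33 -0.  ] [0.    0.001 0.771]
10 [ 0.288 -0.346 -0.   ] [0.001 0.001 0.882]
4 [ 0.325 -0.351 -0.   ] [0.001 0.001 0.949]
0 [ 0.349 -0.352 -0.   ] [0.001 0.001 0.993]
```

```bash
python3 -m inch '[[0.008,-0.059,0,0,0,0.104,0.28],[0.023,-0.118,0,0,0,0.215,0.28],[0.048,-0.174,0,0,0,0.326,0.28],[0.082,-0.224,0,0,0,0.437,0.28],[0.125,-0.268,0,0,0,0.549,0.28],[0.175,-0.303,0,0,0,0.66,0.28],[0.23,-0.33,0,0,0,0.771,0.28],[0.288,-0.346,0,0,0,0.882,0.28],[0.325,-0.351,0,0,0,0.949,0.28],[0.347,-0.352,0,0,0,0.993,0.28],[0.347,-0.352,0,0,0,0.993,0.28],[0.347,-0.352,0,0,0,0.993,0.28]]'
python3 - <<'E'
from h import *
for n in('top','scene'):
    f=cam(n);hs=cv2.cvtColor(f['img'],cv2.COLOR_RGB2HSV)
    g=blob(f,hs,COL['red'],.165,.18,(.45,1,-.4,.2)); k=np.polyfit(g[:,1],g[:,0],1); print(n,len(g),k,'angle',-np.degrees(np.arctan(k[0]))-.8)
to(.5816-.003,-.0165,.199,90.8)
E
```

```text
clock: 36.05
position: [0.5819, -0.0164, 0.1986]
tool_rot: [3.141, -0.0, 1.587]
force: [-0.2, -0.3, -0.2]
grip_width: 0.0237
finger_force: 0.0
top 638 [-0.04554846  0.58080765] angle 1.8079317523693843
scene 441 [-0.04332937  0.58411453] angle 1.6810383651428717
to (0.5786, -0.0165, 0.199, 90.8) row [-0.    -0.016 -0.003] [ 0.    -0.     0.001] t 36.1 pos [ 0.5818 -0.0164  0.1983] F [ 0.3 -1.3 -0.8]
```

```bash
python3 -m inch '[[0,-0.01,0,0,0,0,0.28],[0,-0.02,0,0,0,0,0.28],[0,-0.026,0,0,0,0,0.28],[0,-0.026,0,0,0,0,0.28]]'
python3 - <<'E'
from h import *
for n in('top','scene'):
    f=cam(n);hs=cv2.cvtColor(f['img'],cv2.COLOR_RGB2HSV)
    g=blob(f,hs,COL['red'],.165,.18,(.45,1,-.4,.2)); k=np.polyfit(g[:,1],g[:,0],1); print(n,len(g),k,'angle',-np.degrees(np.arctan(k[0]))-.8)
E
```

```text
clock: 36.65
position: [0.5786, -0.0167, 0.1985]
tool_rot: [3.137, -0.001, 1.585]
force: [20.8, -2.4, -13.3]
grip_width: 0.0242
finger_force: 10.3
top 647 [-0.01061665  0.57981602] angle -0.19173385008334554
scene 440 [-0.01072982  0.58231993] angle -0.18525002001070945
```

```bash
python3 -m inch '[[0,0.012,0,0,0,0,0.35],[0,0.012,0,0,0,0,0.42],[0,0.012,0,0,0,0,0.42],[0,0.012,-0.2,0,0,0,0.42],[0,0.012,-0.45,0,0,0,0.42],[0.3,-0.1,-0.45,0,0,0,0.2],[0.6,-0.3,-0.45,0,0,0,0],[0.95,-0.5,-0.45,0,0,0,0],[0.95,-0.5,-0.45,0,0,0,0],[0.95,-0.5,-0.45,0,0,0,0]]'
python3 - <<'E'
from h import *
for n in('top','scene'):
    f=cam(n);hs=cv2.cvtColor(f['img'],cv2.COLOR_RGB2HSV)
    g=blob(f,hs,COL['red'],.165,.18,(.45,1,-.4,.2)); k=np.polyfit(g[:,1],g[:,0],1); print(n,len(g),k,'angle',-np.degrees(np.arctan(k[0]))-.8)
    print(blob(f,hs,COL['red'],.03,.08,(.4,.7,.2,.5)).mean(0))
save(f,'shut')
to(.468,.3565,.12,90.8)
E
```

```text
clock: 38.0
position: [0.4726, 0.1738, 0.2887]
tool_rot: [3.141, -0.0, 1.589]
force: [-0.3, -0.5, 0.3]
grip_width: 0.0001
finger_force: 0.0
top 1053 [-0.01180504  0.57948729] angle -0.12365244079328963
[nan nan nan]
scene 592 [-0.00737143  0.5831829 ] angle -0.37765605282477244
[0.47068557 0.35914634 0.05761502]
to (0.468, 0.3565, 0.12, 90.8) row [ 0.926 -0.017  0.841] [0. 0. 0.] t 38.1 pos [0.474  0.1715 0.2883] F [ 0.7 -0.2 -0.1]<stdin>:5: RuntimeWarning: Mean of empty slice.
  ret = um.true_divide(
```

View pics/shut.png

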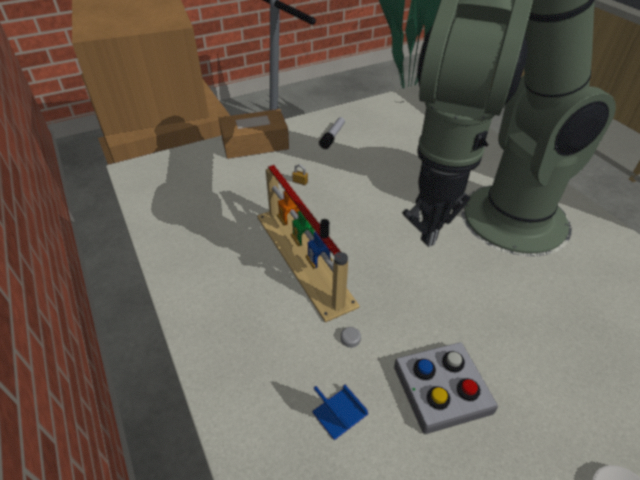

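The guard lies shut over the bar (270,170)-(340,255) with the three hangers beneath it. Now red.

```bash
python3 -m inch '[[0.3,-0.017,0,0,0,0,0],[0.6,-0.017,0,0,0,0,0],[0.926,-0.017,0.2,0,0,0,0],[0.926,-0.017,0.5,0,0,0,0],[0.926,-0.017,0.84,0,0,0,0],[0.926,-0.017,0.84,0,0,0,0],[0.926,-0.017,0.84,0,0,0,0]]'
python3 -c "
from h import *
to(.468,.3565,.0695,90.8)"
```

```text
clock: 38.98
position: [0.4686, 0.3569, 0.1212]
tool_rot: [3.141, -0.0, 1.584]
force: [-0.0, 0.4, -0.1]
grip_width: -0.0001
finger_force: 0.0
to (0.468, 0.3565, 0.0695, 90.8) row [-0.002 -0.003  0.259] [ 0.    -0.    -0.001] t 39.0 pos [0.4686 0.3569 0.1212] F [-0.   0.4 -0.1]
```

```bash
python3 -m inch '[[-0.002,-0.003,0.15,0,0,0,0],[-0.002,-0.003,0.22,0,0,0,0],[-0.002,-0.003,0.262,0,0,0,0],[-0.002,-0.003,0.262,0,0,0,0],[-0.002,-0.003,0.262,0,0,0,0]]'
```

```text
clock: 39.6
position: [0.4682, 0.3568, 0.0699]
tool_rot: [3.139, -0.0, 1.584]
force: [-2.0, -4.8, 16.4]
grip_width: 0.0001
finger_force: 7.8
```

Fully pressed (16 N at bottom stop). Retreat and final check.

```bash
python3 -m inch '[[0,0,-0.2,0,0,0,0],[0,0,-0.5,0,0,0,0],[0,0,-0.8,0,0,0,0],[0,0,-0.8,0,0,0,0],[0,0,-0.8,0,0,0,0]]'
python3 - <<'E'
from h import *
for n in('top','scene'):
    f=cam(n);hs=cv2.cvtColor(f['img'],cv2.COLOR_RGB2HSV)
    g=blob(f,hs,COL['red'],.165,.18,(.45,1,-.4,.2)); k=np.polyfit(g[:,1],g[:,0],1); print(n,k)
    for c in('green','orange','blue'):
        p=blob(f,hs,COL[c],.05,.165,(.5,.65,-.3,.03)); print(c,len(p),p.min(0).round(3),p.max(0).round(3))
    P=pts(f)
    if n=='top': print(P[300,497],P[235,255],P[190,200])
to(.468,.3565,.2,90.8); bot.job_done()
E
```

```text
clock: 40.22
position: [0.4674, 0.3566, 0.2286]
tool_rot: [3.14, -0.0, 1.585]
force: [0.4, 0.0, -0.8]
grip_width: -0.0002
finger_force: 0.0
top [-0.00865611  0.57969267]
green 120 [ 0.563 -0.141  0.118] [ 0.577 -0.104  0.129]
orange 131 [ 0.564 -0.222  0.121] [ 0.579 -0.184  0.134]
blue 122 [ 0.562 -0.063  0.12 ] [ 0.577 -0.026  0.131]
[ 0.4603542  -0.40475543  0.03339427] [0.5927411  0.13036588 0.01774067] [0.69530867 0.26157295 0.006407  ]
scene [-0.00839648  0.5827888 ]
green 243 [ 0.564 -0.136  0.086] [ 0.603 -0.053  0.157]
orange 108 [ 0.569 -0.201  0.091] [ 0.601 -0.177  0.146]
blue 268 [ 0.565 -0.06   0.089] [ 0.603 -0.02   0.158]
to (0.468, 0.3565, 0.2, 90.8) row [0.001 0.005 0.137] [-0.001  0.     0.   ] t 40.3 pos [0.467  0.3564 0.2274] F [-0.4 -0.5 -0.4]
the job is handed in; nothing more can be done
```

I entered the code, opened the guard, hung the green, orange and blue hangers (the only three there) on the bar, shut the guard, pressed red and handed the job in at about 40 s; final camera readings show all three seated and the phone stand, bottle cap and padlock where they started.

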